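# Level the leaning valve-cap display case with its foot screw

## Task

The display case leans sideways, so its glass door keeps sliding open. First stand the spirit level on the bare strip along the front of the cork shelf, running side to side (parallel to the glass door), and let go of it; then turn the red hexagon grip of the levelling foot until the bubble settles midway between the two black lines. Finally press the level straight down flat on the cork, gently, on the shoulders beside the vial, with the bubble still between its lines, and finish while still pressing so that I can tighten the lock nut; leave the goods on the cork where they are.

Things in the scene. Friction and masses are not known exactly. Their poses are not given: they have to be found in the camera images.
- level: yellow spirit level, 200 long x 24 thick x 48 tall mm, about 0.25 kg, loose, upright on the counter (z = 0) right of the case. Origin: centre of its underside; x along its length, z up. Grip it across its thickness at mid length, 10 to 35 mm up. The top has a 54 mm window in the middle over the vial, between two flat shoulders (27 to 100 mm from the middle, 48 mm up) to press on
- vial (a point): centre of the green vial, 36 mm above the level's underside, its top 6 mm below the level's top; axes as the level's. Two black rings round the vial lie 8.6 mm either side of it
- bubble (a joint): how far (m) the white bubble (12 mm long, seen from above in the vial) stands from the vial's middle along the level's own +x; 0 = centred, its ends then 2.6 mm inside both lines. It floats to the higher end, 2.5 mm per milliradian of tilt, up to 17 mm, and takes about 1.5 s to settle
- case: wood and glass display case, 240 deep (x) x 320 wide (y) mm, glass door on its -x face. Origin: on the line of its two fixed feet, at mid depth, 2 mm above the counter. Cork top 108 mm above it, y -20 to +300 mm. It tips only about this x line; its +y side, on the levelling foot, starts too low by 0.8 to 2.2 mm. Goods lie at x over -25 mm; a riser with skull caps 45 mm tall at x = 86 to 114 mm
- strip (a point): centre of the bare front strip of the cork, on its surface (110 mm above the counter when level), 72 mm in front of the case's mid depth, midway across its width; axes as the case's: y along the strip, z up. Bare for 45 mm in front of and behind it
- foot_grip (a point): centre of the red hexagon grip, 30 mm across flats, 30 tall, 127 mm above the counter, on the foot's vertical axis, 60 mm outside the case's +y side. Flats face its x axis and every 60 degrees on; it turns with the grip. Clockwise from above raises the +y side, 4 mm a turn (bubble 4.4 mm per radian). It starts 1.3 to 3.4 rad short of level and stays as left (0.12 N m friction)
- lug_cover: chrome lug nut cover standing on the cork, 30 mm across, 40 mm tall, origin at the centre of its underside; to be left alone
- gauge: black plastic tread depth gauge lying on the cork, 85 x 24 x 10 mm, origin under its middle; to be left alone
- core_tool: matte steel T-shaped valve core tool lying on the cork, 60 x 34 x 10 mm, origin under its middle; to be left alone
- dice_cap: pink dice valve cap, 18 mm cube, on the cork, origin at the centre of its underside; to be left alone
Mind the look-alikes: they are no part of the job. Leave any blue look-alike of the level alone.

How it is judged (in metres and radians):
On the way, in this order (a step that is already met when the one before it is completed fails the run):
1. the level stands on the front strip of the cork, side to side, let go (z of level in the frame of strip between -0.004 and 0.004 m and y of level in the frame of strip between -0.06 and 0.06 m and x of level in the frame of strip between -0.036 and 0.045 m and angle between the x axis of level and the y axis of strip, either way round below 0.2 rad and angle between the z axis of level and the z axis of strip, either way round below 0.02 rad and contact force between level and case above 0.5 N and contact force between the fingers and level below 0.1 N), for 0.3 s.
2. the foot has been turned until the case is level and the bubble has come to rest between its lines, the level untouched (value of joint bubble between -0.0025 and 0.0025 m and velocity of joint bubble between -0.003 and 0.003 m/s and angle between case's own z axis and vertical below 0.0015 rad and contact force between level and case above 0.5 N and contact force between the fingers and level below 0.1 N), for 0.3 s.
At the end, for the whole second after the job is handed in: the bubble stands within 2.5 mm of the middle of the vial and the case is level within 1.5 mrad; the level stands flat on the front strip of the cork, side to side within 0.2 rad, at rest, and the fingers are still pressing it: it bears on the cork with 6 to 30 N in all (its own weight is 2.5 N) (value of joint bubble between -0.0025 and 0.0025 m and angle between case's own z axis and vertical below 0.0015 rad and z of level in the frame of strip between -0.004 and 0.004 m and y of level in the frame of strip between -0.06 and 0.06 m and x of level in the frame of strip between -0.036 and 0.045 m and angle between the x axis of level and the y axis of strip, either way round below 0.2 rad and angle between the z axis of level and the z axis of strip, either way round below 0.01 rad and linear speed of level below 0.01 m/s and contact force between the fingers and level above 2 N and contact force between level and case between 6 and 30 N); the arm keeps its last pose, push and grip.
It fails at once if goods on the cork pushed more than 15 mm or tipped (distance of any of lug_cover, gauge, core_tool, dice_cap from where it was at the start of the episode above 0.015 m or angle between lug_cover's own z axis and vertical above 0.4 rad).
It fails at once if the level leant on far too hard (contact force between level and case above 60 N).
It also fails if it takes over 72 s, if anything falls off the work surface, if the arm or the gripper's body presses on something with over 40 N, if the wrist force passes 120 N, or if a joint passes its speed limit or range.

## Robot

A 6-joint arm with a two-finger parallel gripper is mounted at the origin on the work surface. World frame = base frame: x ahead of the robot, y to its left, z up, the work surface at z = 0. Lengths are in m, angles in degrees, forces in N, time in s.
With the tool pointing down it reaches from about 0.375 to 0.9 m from the base axis. Payload 3.1 kg.
Tool frame: the origin (TCP) lies at the very end of the fingers, on their centre line; the grasp point (between the pads) lies 19 mm behind it; z points along the fingers, y is the line along which they close (so a half turn about z gives the same grasp; the last joint's range is limited). The gripper opens to 87 mm and grips with 3 to 60 N. Pads are 19 mm wide; open, the fingers measure 117 mm over their backs; the gripper's body (75 mm by 190 mm) begins 51 mm behind the grasp point.
Start: joints at [-76.117, 30.224, 82.088, -0, 67.689, -10.227], TCP at [0.255, -0.57, 0.223] pointing down, gripper open.
Joint ranges: [-176.69, 176.69], [-43.24, 126.21], [12.49, 139.97], [-82, 262], [0, 151.66], [-163.58, 163.58]. Speed limits (degrees/s): [159.86, 159.86, 180, 180, 180, 180].

## Interface

Orientations are given as a 3x3 rotation matrix whose columns are the frame's x, y, z axes.
In Python, from rig import bot gives the robot as it stands.
- The arm moves only by the tool move_arm, never from a script. Its argument "increments" is a list of rows, each an object with "xyz": the shift along the tool's x, y, z in mm, a list of three; "roll": the turn about the tool's z in rad; "grip": the opening in per cent of the stroke, from 0 (shut) to 100 (fully open). A call has 1 to 5 rows; each row shifts and turns the commanded pose from where the row before left it, along the tool's axes as they then stand; what a row does not reach is not made up. A row lasts 1/12 s, in which the tool goes at most 41.7 mm and 7.16 degrees, less where a joint would pass 70% of its speed; a pose out of reach is approached as far as the arm can. A call is refused whole if a number of a shift passes 41.7 or a number of a turn 0.125, either way. A call with a gripper value outside its range is refused whole. The fingers move at their own pace and stop on an object; the grip force is fixed at half the most. Time passes only in rows, so rows that do not move let the fingers close. It gives the time, the measured TCP pose, the force, the opening and the grip force at its end, in the units of the state.
- bot.read_state(): the state, without advancing time (a new reading comes with each control period).
- bot.capture(name): name is "side" or "top" or "wrist"; returns (picture, depth): 384x512x3 uint8, red, green, blue; 384x512 float32, m along the optical axis (not along the pixel's ray), 0 where there is no reading.
- bot.camera_model(name): a dict with "intrinsics" (3x3 intrinsics, pixels), "rvec" (rotation vector, rad) and "tvec" (3), from world to camera coordinates, as OpenCV has them; the wrist camera has in their place "tool_from_camera" (4x4, takes a point from camera to tool coordinates, whose origin is the TCP and whose axes are the flange's). Camera axes: x right, y down, z forward; pixel columns grow to the right and rows downward; lengths in m; the calibration is good to about 2 mm. A picture is of the moment at which its call begins: read the wrist's pose just before it. camera_model takes no time and is no camera call.
- bot.hand_in(): hands the job in; it is judged then, once.
Trained networks look in the newest picture that a camera, given by its name, has taken for a name from the list of things; names that differ only in an ending like _2 or _b are one class to them, and where a whole thing is asked for, a point or a joint stands for the part that bears it (a point fixed in the world has none). Each returns a list of dicts, best first, with "conf" (0 to 1); they miss things now and then, are a little off and sometimes report something else, mostly with a low value. They report only what shows in the picture. A call takes as long as a camera call. They do not tell look-alikes from the thing itself.
- bot.spot_in(label, camera): "at" ([x, y, z] in m, in the coordinates of the camera as it stood for that picture, good to about 4 mm: the middle of the surface that is visible of it).
- bot.trace(label, camera): "mask" (384x512 bool, what is visible of it).
The state is a dict: "time_s": time; "joint_positions": joint angles; "qvel": joint speeds; "tau": joint torques, N m; "position": TCP position; "tcp_rot": TCP orientation; "force": force on the tool from outside, world axes, zero at the start; "moment": the same for the moment, N m; "opening": opening from 0.0 (shut) to 1.0 (fully open); "grasp_force": force on a finger pad.
Only numpy, scipy, OpenCV 4.12 (cv2) and the standard library are available. Lean on these libraries where they do the work, as an engineer would, in place of code of your own. Each camera call takes 0.05 s, during which the arm holds its last target. There are 200 camera calls.

## Working session

There is one attempt and no reset: what is moved stays moved. The work goes in short steps, Python scripts to look and compute and a tool call to move; the robot and the scene stay as the last step left them, time stands still between calls to the robot, and variables do not carry over. Pictures are saved under pics/ and viewed, at most 10 in all, crops included, and the job is handed in when it is done.

Besides the shell and the picture viewer there is one more tool, called as name(argument=value, ...) on one line, values as JSON. move_arm: Moves the arm, as the interface text tells. Its arguments: {"type":"object","properties":{"increments":{"type":"array"}},"required":["increments"]}

```bash
mkdir -p pics; cat > h.py <<'E'
import numpy as np, cv2
from rig import bot
def cam(n):
    m=bot.camera_model(n)
    if 'rvec' in m:
        R=cv2.Rodrigues(np.array(m['rvec'],float))[0]; t=np.array(m['tvec'],float).ravel()
        T=np.eye(4);T[:3,:3]=R.T;T[:3,3]=-R.T@t
    else:
        s=bot.read_state();W=np.eye(4);W[:3,:3]=np.array(s['tcp_rot']);W[:3,3]=s['position']
        T=W@np.array(m['tool_from_camera'])
    return np.array(m['intrinsics'],float),T
def cloud(n,name=None):
    K,T=cam(n); im,d=bot.capture(n)
    if name: cv2.imwrite('pics/'+name,im[:,:,::-1])
    v,u=np.mgrid[:384,:512]
    P=np.stack([(u-K[0,2])*d/K[0,0],(v-K[1,2])*d/K[1,1],d],-1)@T[:3,:3].T+T[:3,3]
    P[d==0]=np.nan
    return im,d,P,T
E
python3 - <<'E'
from h import *
out=[]
for n in('side','top'):
    im,d,P,T=cloud(n); out.append(im)
    cv2.imwrite(f'pics/{n}0.png',im[:,:,::-1])
    for l in('level','foot_grip','case','lug_cover','gauge','core_tool','dice_cap'):
        for r in bot.trace(l,n)[:3]:
            m=r['mask'];q=P[m];q=q[~np.isnan(q[:,0])]
            if len(q): print(n,l,round(r['conf'],2),m.sum(),'rgb',im[m].mean(0).round(),'med',np.median(q,0).round(3),'lo',np.percentile(q,2,axis=0).round(3),'hi',np.percentile(q,98,axis=0).round(3))
print(bot.read_state())
E
```

```text
side foot_grip 0.91 805 rgb [125.  61.  57.] med [0.535 0.271 0.07 ] lo [0.524 0.247 0.003] hi [0.576 0.286 0.145]
side case 0.75 12762 rgb [175. 132.  93.] med [0.51  0.106 0.11 ] lo [ 0.432 -0.104  0.015] hi [0.67  0.243 0.144]
side lug_cover 0.48 215 rgb [160. 145. 148.] med [0.572 0.125 0.13 ] lo [0.566 0.104 0.11 ] hi [0.59  0.134 0.15 ]
side gauge 0.5 149 rgb [99. 85. 75.] med [ 0.593 -0.064  0.12 ] lo [ 0.559 -0.08   0.112] hi [ 0.629 -0.052  0.122]
side dice_cap 0.72 196 rgb [157. 144. 150.] med [0.572 0.125 0.13 ] lo [0.567 0.111 0.111] hi [0.586 0.134 0.15 ]
side dice_cap 0.63 49 rgb [223.  83. 156.] med [0.593 0.067 0.124] lo [0.588 0.06  0.114] hi [0.601 0.075 0.129]
top level 0.82 668 rgb [115. 149. 183.] med [ 0.303 -0.327  0.046] lo [ 0.285 -0.419  0.014] hi [ 0.319 -0.231  0.051]
top level 0.66 748 rgb [158. 161. 103.] med [ 0.54  -0.33   0.045] lo [ 0.453 -0.382 -0.001] hi [ 0.628 -0.28   0.051]
top level 0.63 964 rgb [ 76. 106. 148.] med [ 0.526 -0.521  0.042] lo [ 0.432 -0.561 -0.   ] hi [ 0.619 -0.484  0.051]
top foot_grip 0.55 252 rgb [133.  75.  75.] med [0.537 
[... 733 characters left out ...]
.86681589e-03,
        6.76893307e+01, -1.02296841e+01]), 'qvel': array([-0.01912366, -0.0791947 ,  0.00556808,  0.07383916, -0.02372784,
        0.04650773]), 'tau': array([-2.10268799e-04, -4.39950907e+01, -1.76977551e+01,  6.34777313e-02,
        5.01756161e-02, -5.32859431e-06]), 'position': array([ 0.25531144, -0.57044758,  0.22259624]), 'tcp_rot': array([[ 9.12739885e-01,  4.08541187e-01, -2.90447153e-05],
       [ 4.08541184e-01, -9.12739884e-01, -7.54107537e-05],
       [-5.73186690e-05,  5.69644403e-05, -9.99999997e-01]]), 'force': array([0.54462208, 2.20729126, 0.12530599]), 'moment': array([-0.07115046, -0.00633108,  0.00310751]), 'grasp_force': 0.0, 'opening': 1.0003645145278162}
```

View pics/top0.png

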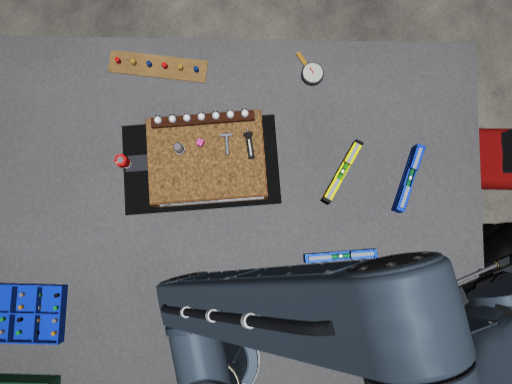

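View pics/side0.png

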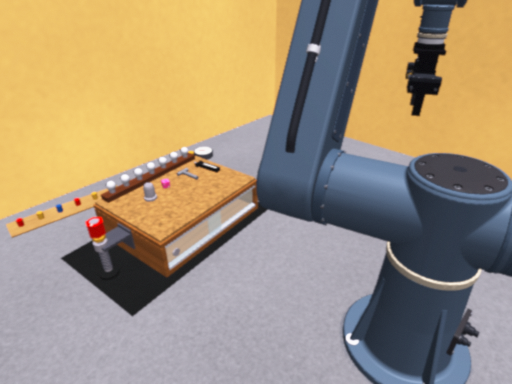

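The top view shows the yellow level at about pixel (343,171), with two blue look-alikes beside it. The case is centred near (207,158), slightly rotated, and the red grip is at (122,160). The side view shows the same layout, with the goods on the rear part of the cork. Next I'll fit the shapes.

```bash
python3 - <<'E'
from h import *
im,d,P,T=cloud('top')
I=im.astype(int);r,g,b=I[...,0],I[...,1],I[...,2]
# level
for rr in bot.trace('level','top'):
    m=rr['mask']; c=im[m].mean(0)
    if c[2]<c[0]:
        q=P[m];q=q[q[:,2]>0.04]; rc=cv2.minAreaRect((q[:,:2]*1000).astype(np.float32)); print('level',rc,np.median(q[:,2]))
        mu=q[:,:2].mean(0);w=np.linalg.svd(q[:,:2]-mu,full_matrices=False)[2][0]; print(mu,np.degrees(np.arctan2(w[1],w[0])))
# case
m=bot.trace('case','top')[0]['mask'];q=P[m]
q=q[(q[:,2]>0.1)&(q[:,2]<0.118)&(q[:,1]<0.24)]
rc=cv2.minAreaRect((q[:,:2]*1000).astype(np.float32));print('case',rc,cv2.boxPoints(rc).round(0).tolist())
A=np.c_[q[:,:2],np.ones(len(q))];print('plane',np.linalg.lstsq(A,q[:,2],rcond=None)[0])
# red grip
m=(r>110)&(g<70)&(b<80)&(P[...,2]>0.12)&(P[...,1]>0.2)
q=P[m];t=q[q[:,2]>0.137];print('grip',len(q),len(t),q.mean(0),t.mean(0),t.min(0),t.max(0),cv2.minEnclosingCircle((t[:,:2]*1000).astype(np.float32)))
K,T=cam('top');print(T.round(3).tolist())
print(np.array(bot.camera_model('wrist')['tool_from_camera']).round(3).tolist(),K.round(1).tolist())
E
```

```text
level ((541.3880615234375, -332.7789611816406), (24.281723022460938, 201.1828155517578), 61.39022445678711) 0.04730169373403603
[ 0.54081277 -0.33197296] 151.39105998534708
case ((563.5294189453125, 50.64152526855469), (240.18963623046875, 319.80572509765625), 5.592249393463135) [[428.0, 198.0], [460.0, -120.0], [699.0, -97.0], [667.0, 221.0]]
plane [ 0.00490308 -0.0018673   0.10635586]
grip 31 24 [0.53937046 0.26240887 0.13872104] [0.54158306 0.26126073 0.14061864] [0.52700107 0.25207048 0.13773517] [0.55685413 0.27900665 0.14406269] ((541.8704223632812, 267.55126953125), 15.875454902648926)
[[0.022, -0.994, 0.105, 0.349], [-1.0, -0.021, 0.014, -0.103], [-0.012, -0.106, -0.994, 1.152], [0.0, 0.0, 0.0, 1.0]]
[[-0.001, -0.969, -0.247, 0.066], [1.0, -0.001, 0.0, 0.0], [-0.0, -0.247, 0.969, -0.162], [0.0, 0.0, 0.0, 1.0]] [[393.2, 0.0, 255.5], [0.0, 393.2, 194.9], [0.0, 0.0, 1.0]]
```

move_arm(increments=[{"xyz": [35.8, -10, 6], "roll": 0, "grip": 100}, {"xyz": [35.8, -10, 6], "roll": 0, "grip": 100}, {"xyz": [35.8, -10, 6], "roll": 0, "grip": 100}, {"xyz": [35.8, -10, 6], "roll": 0, "grip": 100}, {"xyz": [35.8, -10, 6], "roll": 0, "grip": 100}])

```text
time_s: 1.37
position: [0.3993, -0.4506, 0.1924]
tcp_rot: [[0.913, 0.408, 0.0], [0.408, -0.913, -0.0], [0.0, 0.0, -1.0]]
force: [-0.3, 0.5, 0.6]
opening: 1.002
grasp_force: 0.0
```

move_arm(increments=[{"xyz": [35.8, -10, 6], "roll": 0, "grip": 100}, {"xyz": [35.8, -10, 6], "roll": 0, "grip": 100}, {"xyz": [35.8, -10, 6], "roll": 0, "grip": 100}, {"xyz": [35.8, -10, 6], "roll": 0, "grip": 100}, {"xyz": [35.8, -10, 6], "roll": 0, "grip": 100}])

```text
time_s: 1.78
position: [0.5426, -0.3316, 0.1624]
tcp_rot: [[0.913, 0.409, 0.0], [0.409, -0.913, -0.0], [0.0, 0.0, -1.0]]
force: [0.2, -0.9, -0.9]
opening: 0.999
grasp_force: 0.0
```

move_arm(increments=[{"xyz": [0, 0, 0], "roll": -0.123, "grip": 100}, {"xyz": [0, 0, 0], "roll": -0.123, "grip": 100}, {"xyz": [0, 0, 0], "roll": -0.123, "grip": 100}, {"xyz": [0, 0, 0], "roll": -0.123, "grip": 100}, {"xyz": [0, 0, 0], "roll": -0.123, "grip": 100}])

```text
time_s: 2.2
position: [0.5415, -0.3327, 0.1625]
tcp_rot: [[0.504, 0.864, -0.0], [0.864, -0.504, -0.0], [-0.0, 0.0, -1.0]]
force: [0.1, -0.0, 0.8]
opening: 1.0
grasp_force: 0.0
```

move_arm(increments=[{"xyz": [0, 0, 0], "roll": -0.123, "grip": 100}, {"xyz": [0, 0, 0], "roll": -0.123, "grip": 100}, {"xyz": [0, 0, 0], "roll": -0.123, "grip": 100}, {"xyz": [0, 0, 0], "roll": -0.123, "grip": 100}, {"xyz": [0, 0, 0], "roll": -0.123, "grip": 100}])

```text
time_s: 2.62
position: [0.5413, -0.333, 0.1626]
tcp_rot: [[-0.086, 0.996, 0.0], [0.996, 0.086, -0.0], [-0.0, 0.0, -1.0]]
force: [-0.6, 0.0, -0.2]
opening: 0.998
grasp_force: 0.0
```

move_arm(increments=[{"xyz": [0, 0, 0], "roll": -0.123, "grip": 100}, {"xyz": [0, 0, 0], "roll": -0.123, "grip": 100}, {"xyz": [0, 0, 0], "roll": -0.123, "grip": 100}, {"xyz": [0, 0, 0], "roll": -0.123, "grip": 100}, {"xyz": [0, 0, 0], "roll": -0.123, "grip": 100}])

```text
time_s: 3.03
position: [0.5413, -0.333, 0.1626]
tcp_rot: [[-0.645, 0.764, 0.0], [0.764, 0.645, -0.0], [-0.0, 0.0, -1.0]]
force: [0.1, 1.0, -0.0]
opening: 1.001
grasp_force: 0.0
```

move_arm(increments=[{"xyz": [0, 0, 0], "roll": -0.123, "grip": 100}, {"xyz": [0, 0, 0], "roll": -0.123, "grip": 100}, {"xyz": [0, 0, 0], "roll": -0.123, "grip": 100}, {"xyz": [0, 0, 0], "roll": 0, "grip": 100}])

```text
time_s: 3.37
position: [0.5413, -0.333, 0.1626]
tcp_rot: [[-0.875, 0.484, 0.0], [0.484, 0.875, -0.0], [-0.0, -0.0, -1.0]]
force: [-0.1, -0.4, 0.4]
opening: 1.002
grasp_force: 0.0
```

```bash
cat > lv.py <<'E'
from h import *
s=bot.read_state();print(s['time_s'],s['position'],s['joint_positions'].round(1));R=s['tcp_rot'];print(np.degrees(np.arctan2(R[1,1],R[0,1])), R[:,2])
im,d,P,T=cloud('wrist','lv_%d.png'%(s['time_s']*100))
I=im.astype(int)
m=(I[...,0]-I[...,2]>50)&(I[...,1]-I[...,2]>50)&(P[...,2]>0.038)&(P[...,2]<0.06)
q=P[m];print(len(q))
if len(q): print(cv2.minAreaRect((q[:,:2]*1000).astype(np.float32)),np.median(q[:,2]),q.min(0),q.max(0))
E
python3 lv.py
```

```text
3.3667 [ 0.54130066 -0.33300479  0.16257597] [ -41.7   35.    83.7   -0.    61.3 -102.7]
61.08316473318753 [ 6.09031033e-05 -1.70556102e-04 -9.99999984e-01]
2028
((540.0684204101562, -335.4154968261719), (24.015501022338867, 183.21604919433594), 61.38632583618164) 0.04721774177466745 [ 0.45426003 -0.38829869  0.03800564] [ 0.62544258 -0.28200526  0.04957542]
```

move_arm(increments=[{"xyz": [0, -1, 34], "roll": -0.005, "grip": 100}, {"xyz": [0, 0, 34], "roll": 0, "grip": 100}, {"xyz": [0, 0, 34], "roll": 0, "grip": 100}, {"xyz": [0, 0, 30], "roll": 0, "grip": 100}, {"xyz": [0, 0, 24], "roll": 0, "grip": 100}])

```text
time_s: 3.83
position: [0.5399, -0.3331, 0.0042]
tcp_rot: [[-0.875, 0.484, -0.002], [0.484, 0.875, 0.002], [0.002, 0.001, -1.0]]
force: [-0.2, 0.0, -0.2]
opening: 1.002
grasp_force: 0.0
```

move_arm(increments=[{"xyz": [0, 0, 0], "roll": 0, "grip": 100}, {"xyz": [0, 0, 0], "roll": 0, "grip": 10}, {"xyz": [0, 0, 0], "roll": 0, "grip": 10}, {"xyz": [0, 0, 0], "roll": 0, "grip": 10}, {"xyz": [0, 0, 0], "roll": 0, "grip": 10}])

```text
time_s: 4.25
position: [0.5415, -0.3343, 0.0083]
tcp_rot: [[-0.876, 0.481, 0.002], [0.481, 0.876, -0.002], [-0.002, -0.001, -1.0]]
force: [0.6, 0.4, 0.8]
opening: 0.784
grasp_force: 0.0
```

move_arm(increments=[{"xyz": [0, 0, 0], "roll": 0, "grip": 10}, {"xyz": [0, 0, 0], "roll": 0, "grip": 10}, {"xyz": [0, 0, 0], "roll": 0, "grip": 10}, {"xyz": [0, 0, 0], "roll": 0, "grip": 10}])

```text
time_s: 4.58
position: [0.5408, -0.3338, 0.0069]
tcp_rot: [[-0.877, 0.481, 0.0], [0.481, 0.877, -0.0], [-0.0, -0.0, -1.0]]
force: [-0.1, -0.8, 0.2]
opening: 0.476
grasp_force: 0.0
```

move_arm(increments=[{"xyz": [0, 0, 0], "roll": 0, "grip": 10}, {"xyz": [0, 0, 0], "roll": 0, "grip": 10}, {"xyz": [0, 0, 0], "roll": 0, "grip": 10}, {"xyz": [0, 0, 0], "roll": 0, "grip": 10}, {"xyz": [0, 0, 0], "roll": 0, "grip": 10}])

```text
time_s: 5.0
position: [0.5407, -0.3339, 0.0065]
tcp_rot: [[-0.877, 0.481, -0.0], [0.481, 0.877, -0.0], [0.0, -0.0, -1.0]]
force: [-0.4, 0.6, -0.4]
opening: 0.274
grasp_force: 30.0
```

move_arm(increments=[{"xyz": [0, 0, -10], "roll": 0, "grip": 10}, {"xyz": [0, 0, -40], "roll": 0, "grip": 10}, {"xyz": [0, 0, -40], "roll": 0, "grip": 10}, {"xyz": [0, 0, -40], "roll": 0, "grip": 10}, {"xyz": [0, 0, -40], "roll": 0, "grip": 10}])

```text
time_s: 5.42
position: [0.5401, -0.3331, 0.1782]
tcp_rot: [[-0.877, 0.481, -0.001], [0.481, 0.877, 0.001], [0.002, 0.001, -1.0]]
force: [0.8, -0.8, -2.5]
opening: 0.272
grasp_force: 30.0
```

```bash
python3 - <<'E'
from h import *
s=bot.read_state();print(s['position'],s['force'],s['grasp_force'],s['opening'])
im,d,P,T=cloud('wrist','held.png')
E
```

```text
[ 0.54009703 -0.333078    0.1781631 ] [ 0.79078069 -0.77670703 -2.52317267] 29.998002983629704 0.2723881102179512
```

View pics/held.png

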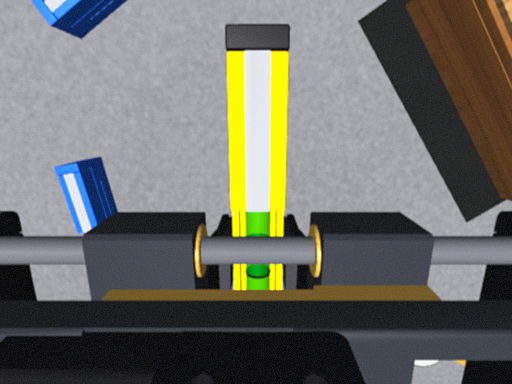

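The level is held square in the fingers at mid length, with its vial visible at (258,245).

move_arm(increments=[{"xyz": [0, 0, -25], "roll": 0, "grip": 10}, {"xyz": [21, 27.6, 0], "roll": 0, "grip": 10}, {"xyz": [21, 27.6, 0], "roll": 0, "grip": 10}, {"xyz": [21, 27.6, 0], "roll": 0, "grip": 10}, {"xyz": [21, 27.6, 0], "roll": 0, "grip": 10}])

```text
time_s: 5.88
position: [0.5192, -0.1949, 0.2017]
tcp_rot: [[-0.876, 0.482, -0.0], [0.482, 0.876, 0.001], [0.001, 0.0, -1.0]]
force: [0.9, 1.1, -2.1]
opening: 0.272
grasp_force: 30.0
```

move_arm(increments=[{"xyz": [21, 27.6, 0], "roll": 0, "grip": 10}, {"xyz": [21, 27.6, 0], "roll": 0, "grip": 10}, {"xyz": [21, 27.6, 0], "roll": 0, "grip": 10}, {"xyz": [21, 27.6, 0], "roll": 0, "grip": 10}, {"xyz": [21, 27.6, 0], "roll": 0, "grip": 10}])

```text
time_s: 6.3
position: [0.4935, -0.0233, 0.2017]
tcp_rot: [[-0.876, 0.481, -0.0], [0.481, 0.876, 0.0], [0.0, 0.0, -1.0]]
force: [1.0, -0.2, -2.8]
opening: 0.274
grasp_force: 30.0
```

move_arm(increments=[{"xyz": [21, 27.6, 0], "roll": 0, "grip": 10}, {"xyz": [21, 27.6, 0], "roll": 0, "grip": 10}, {"xyz": [0, 0, 0], "roll": 0.121, "grip": 10}, {"xyz": [0, 0, 0], "roll": 0.121, "grip": 10}, {"xyz": [0, 0, 0], "roll": 0.121, "grip": 10}])

```text
time_s: 6.72
position: [0.4835, 0.0447, 0.2017]
tcp_rot: [[-0.646, 0.763, -0.0], [0.763, 0.646, 0.0], [0.0, -0.0, -1.0]]
force: [0.3, 0.1, -2.6]
opening: 0.278
grasp_force: 30.0
```

move_arm(increments=[{"xyz": [0, 0, 0], "roll": 0.121, "grip": 10}, {"xyz": [0, 0, 0], "roll": 0.121, "grip": 10}, {"xyz": [0, 0, 0], "roll": 0.121, "grip": 10}, {"xyz": [0, 0, 0], "roll": 0.121, "grip": 10}, {"xyz": [0, 0, 0], "roll": 0.121, "grip": 10}])

```text
time_s: 7.13
position: [0.4837, 0.0437, 0.2016]
tcp_rot: [[-0.095, 0.995, -0.0], [0.995, 0.095, 0.0], [0.0, -0.0, -1.0]]
force: [-0.6, 0.7, -3.3]
opening: 0.272
grasp_force: 30.0
```

move_arm(increments=[{"xyz": [0, 0, 20], "roll": 0, "grip": 10}, {"xyz": [0, 0, 20], "roll": 0, "grip": 10}, {"xyz": [0, 0, 0], "roll": 0, "grip": 10}, {"xyz": [0, 0, 0], "roll": 0, "grip": 10}])

```text
time_s: 7.47
position: [0.4831, 0.0437, 0.161]
tcp_rot: [[-0.101, 0.995, -0.003], [0.995, 0.101, 0.001], [0.001, -0.003, -1.0]]
force: [0.7, -0.1, -2.4]
opening: 0.274
grasp_force: 30.0
```

```bash
python3 - <<'E'
from h import *
s=bot.read_state();p=s['position'];R=s['tcp_rot'];print(s['time_s'],p,s['force'],s['joint_positions'].round(1),np.degrees(np.arctan2(R[1,1],R[0,1])))
im,d,P,T=cloud('top','t2.png')
a=np.radians(5.6);c=np.array([.5635,.0506]);x=np.array([np.cos(a),np.sin(a)]);y=np.array([-x[1],x[0]])
st=c-.072*x; e=p[:2]-st; print('tcp in strip',e@x,e@y)
def pl(P):
    q=(P[...,:2]-c); u=q@x;v=q@y; m=(abs(u)<.11)&(abs(v)<.15)&(P[...,2]>.095)&(P[...,2]<.122)
    A=np.c_[u[m],v[m],np.ones(m.sum())];z=P[m][:,2]
    for _ in range(4):
        f=np.linalg.lstsq(A,z,rcond=None)[0]; k=abs(A@f-z)<.002; A=A[k];z=z[k]
    return f,len(z),f@[-.08,0,1]
print(pl(P))
im,d,P,T=cloud('wrist','w2.png'); print(pl(P))
E
```

```text
7.4667 [0.48308525 0.04370114 0.16103855] [ 0.68291695 -0.09155071 -2.39227144] [ -8.1  25.  105.4   0.   49.8 -13.9] 5.786125614117417
tcp in strip -0.008704175049933852 0.0009811692820919594
(array([ 0.0118121 , -0.00292525,  0.10992453]), 1896, np.float64(0.10897956541474274))
(array([ 0.00164637, -0.00495816,  0.10915607]), 44593, np.float64(0.10902436274001341))
```

View pics/w2.png

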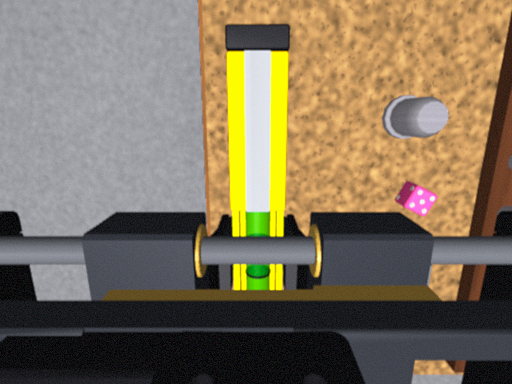

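The level is held parallel to the front edge (column ~205), and the goods are well behind it.

move_arm(increments=[{"xyz": [0, 0, 22], "roll": 0, "grip": 10}, {"xyz": [0, 0, 14], "roll": 0, "grip": 10}, {"xyz": [0, 0, 6], "roll": 0, "grip": 10}, {"xyz": [0, 0, 0], "roll": 0, "grip": 10}, {"xyz": [0, 0, 0], "roll": 0, "grip": 10}])

```text
time_s: 7.98
position: [0.4849, 0.0434, 0.1202]
tcp_rot: [[-0.101, 0.995, 0.001], [0.995, 0.101, -0.0], [-0.0, 0.001, -1.0]]
force: [-0.0, 1.2, -1.9]
opening: 0.277
grasp_force: 30.0
```

move_arm(increments=[{"xyz": [0, 0, 1], "roll": 0, "grip": 10}, {"xyz": [0, 0, 0], "roll": 0, "grip": 10}, {"xyz": [0, 0, 0], "roll": 0, "grip": 10}])

```text
time_s: 8.23
position: [0.4848, 0.0434, 0.1193]
tcp_rot: [[-0.101, 0.995, 0.002], [0.995, 0.101, -0.0], [-0.0, 0.002, -1.0]]
force: [0.0, 0.1, -2.4]
opening: 0.272
grasp_force: 30.0
```

move_arm(increments=[{"xyz": [0, 0, 1], "roll": 0, "grip": 10}, {"xyz": [0, 0, 0], "roll": 0, "grip": 10}, {"xyz": [0, 0, 0], "roll": 0, "grip": 10}])

```text
time_s: 8.48
position: [0.4843, 0.0435, 0.1176]
tcp_rot: [[-0.101, 0.995, 0.0], [0.995, 0.101, -0.0], [-0.0, 0.0, -1.0]]
force: [-0.2, 0.0, -3.0]
opening: 0.274
grasp_force: 30.0
```

move_arm(increments=[{"xyz": [0, 0, 1], "roll": 0, "grip": 10}, {"xyz": [0, 0, 0], "roll": 0, "grip": 10}, {"xyz": [0, 0, 0], "roll": 0, "grip": 10}])

```text
time_s: 8.73
position: [0.4842, 0.0435, 0.1165]
tcp_rot: [[-0.101, 0.995, -0.0], [0.995, 0.101, 0.0], [0.0, -0.0, -1.0]]
force: [-0.2, -0.6, -2.1]
opening: 0.276
grasp_force: 30.0
```

move_arm(increments=[{"xyz": [0, 0, 0.7], "roll": 0, "grip": 10}, {"xyz": [0, 0, 0], "roll": 0, "grip": 10}, {"xyz": [0, 0, 0], "roll": 0, "grip": 10}])

```text
time_s: 8.98
position: [0.4844, 0.0435, 0.116]
tcp_rot: [[-0.101, 0.995, 0.0], [0.995, 0.101, -0.0], [-0.0, 0.0, -1.0]]
force: [-0.2, -0.2, -0.7]
opening: 0.275
grasp_force: 30.0
```

move_arm(increments=[{"xyz": [0, 0, 0.4], "roll": 0, "grip": 10}, {"xyz": [0, 0, 0], "roll": 0, "grip": 10}, {"xyz": [0, 0, 0], "roll": 0, "grip": 55}, {"xyz": [0, 0, 0], "roll": 0, "grip": 55}, {"xyz": [0, 0, 0], "roll": 0, "grip": 55}])

```text
time_s: 9.4
position: [0.4845, 0.0434, 0.1154]
tcp_rot: [[-0.101, 0.995, 0.0], [0.995, 0.101, -0.0], [-0.0, 0.0, -1.0]]
force: [0.3, -0.1, 0.6]
opening: 0.418
grasp_force: 0.0
```

move_arm(increments=[{"xyz": [0, 0, 0], "roll": 0, "grip": 55}, {"xyz": [0, 0, 0], "roll": 0, "grip": 55}, {"xyz": [0, 0, 0], "roll": 0, "grip": 55}, {"xyz": [0, 0, 0], "roll": 0, "grip": 55}, {"xyz": [0, 0, 0], "roll": 0, "grip": 55}])

```text
time_s: 9.82
position: [0.4843, 0.0435, 0.1154]
tcp_rot: [[-0.101, 0.995, 0.0], [0.995, 0.101, -0.0], [-0.0, 0.0, -1.0]]
force: [0.4, -0.4, 0.3]
opening: 0.548
grasp_force: 0.0
```

move_arm(increments=[{"xyz": [0, 0, -10], "roll": 0, "grip": 55}, {"xyz": [0, 0, -25], "roll": 0, "grip": 55}, {"xyz": [0, 0, -40], "roll": 0, "grip": 55}, {"xyz": [0, 0, -40], "roll": 0, "grip": 55}, {"xyz": [0, 0, -35], "roll": 0, "grip": 70}])

```text
time_s: 10.23
position: [0.4842, 0.0435, 0.2676]
tcp_rot: [[-0.101, 0.995, 0.001], [0.995, 0.101, -0.0], [-0.0, 0.001, -1.0]]
force: [1.1, 0.2, -0.1]
opening: 0.571
grasp_force: 0.0
```

```bash
python3 - <<'E'
from h import *
s=bot.read_state();print(s['time_s'],s['position'],s['joint_positions'].round(1),s['opening'],s['force'])
im,d,P,T=cloud('wrist','w3.png')
I=im.astype(int)
m=(I[...,0]-I[...,2]>90)&(I[...,1]-I[...,2]>90)&(P[...,2]>0.145)&(P[...,2]<0.17)
q=P[m];print(len(q),cv2.minAreaRect((q[:,:2]*1000).astype(np.float32)),np.median(q[:,2]),q.min(0),q.max(0))
E
```

```text
10.2333 [0.48416391 0.04351868 0.2675697 ] [ -8.1  16.2  98.3   0.   65.5 -13.9] 0.5709260163319015 [ 1.09542914  0.24143939 -0.10723772]
1953 ((483.4647521972656, 42.129737854003906), (23.978675842285156, 183.78024291992188), 5.722150802612305) 0.1565526338270024 [ 0.4626741  -0.05049789  0.1451485 ] [0.50440118 0.13460809 0.1589193 ]
```

View pics/w3.png

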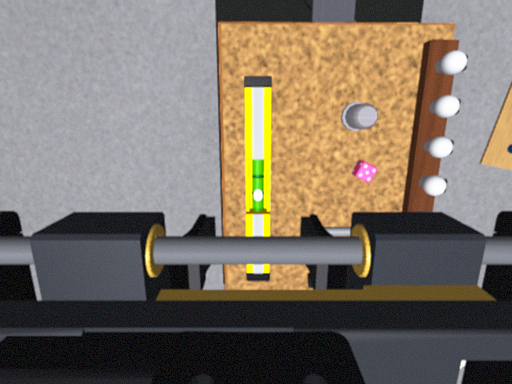

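The level now stands on the front strip. The bubble is at (258,196) in the vial, and the vial middle is near row 186, so the bubble sits toward the −y (high) end as expected. I'll let it settle and measure it.

```bash
cat > bub.py <<'E'
from h import *
def bub(n='wrist',zt=0.150,name=None):
    s=bot.read_state();K,T=cam(n); im,d=bot.capture(n)
    if name: cv2.imwrite('pics/'+name,im[:,:,::-1])
    Ti=np.linalg.inv(T)
    c=np.array([.4835,.0421]);a=np.radians(95.7);ax=np.array([np.cos(a),np.sin(a)]);nn=np.array([-ax[1],ax[0]])
    S=np.arange(-40,40.1,.5)/1000
    W=np.arange(-2,2.1,.5)/1000
    P=np.array([[*(c+x*ax+w*nn),zt] for x in S for w in W])
    q=P@Ti[:3,:3].T+Ti[:3,3]; u=q@K.T; u=(u[:,:2]/u[:,2:]).astype(np.float32)
    prof=cv2.remap(im,u[:,0].reshape(len(S),-1),u[:,1].reshape(len(S),-1),cv2.INTER_LINEAR).astype(float).mean(1)
    return s['time_s'],S*1000,prof
def rep(**k):
    t,S,p=bub(**k); print('t',t)
    for i in range(0,len(S),3): print(S[i],p[i].round().astype(int).tolist(),end=' ')
    print()
    return S,p
if __name__=='__main__':
    S,p=rep()
    w=np.clip(np.minimum(p[:,0],p[:,2])-60,0,None)*(abs(S)<27)
    print('white centroid',(w*S).sum()/w.sum())
E
echo
```

move_arm(increments=[{"xyz": [0, 0, 0], "roll": 0, "grip": 70}, {"xyz": [0, 0, 0], "roll": 0, "grip": 70}, {"xyz": [0, 0, 0], "roll": 0, "grip": 70}, {"xyz": [0, 0, 0], "roll": 0, "grip": 70}, {"xyz": [0, 0, 0], "roll": 0, "grip": 70}])

```text
time_s: 10.7
position: [0.4833, 0.0436, 0.2639]
tcp_rot: [[-0.101, 0.995, -0.004], [0.995, 0.101, 0.0], [0.001, -0.004, -1.0]]
force: [-0.1, -0.5, -0.3]
opening: 0.7
grasp_force: 0.0
```

move_arm(increments=[{"xyz": [0, 0, 0], "roll": 0, "grip": 70}, {"xyz": [0, 0, 0], "roll": 0, "grip": 70}, {"xyz": [0, 0, 0], "roll": 0, "grip": 70}, {"xyz": [0, 0, 0], "roll": 0, "grip": 70}, {"xyz": [0, 0, 0], "roll": 0, "grip": 70}])

```text
time_s: 11.12
position: [0.4843, 0.0435, 0.2654]
tcp_rot: [[-0.101, 0.995, -0.0], [0.995, 0.101, 0.0], [0.0, -0.0, -1.0]]
force: [0.9, -0.2, 0.0]
opening: 0.701
grasp_force: 0.0
```

```bash
python3 bub.py
```

```text
t 11.1167
-40.0 [227, 230, 238] -38.5 [226, 230, 236] -37.0 [226, 230, 237] -35.5 [226, 229, 237] -34.0 [226, 230, 237] -32.5 [227, 229, 237] -31.0 [227, 231, 239] -29.5 [220, 218, 213] -28.0 [169, 148, 109] -26.5 [124, 121, 15] -25.0 [83, 176, 18] -23.5 [64, 201, 35] -22.0 [86, 221, 26] -20.5 [103, 232, 27] -19.0 [103, 232, 28] -17.5 [102, 232, 30] -16.0 [136, 235, 102] -14.5 [247, 251, 248] -13.0 [255, 254, 255] -11.5 [254, 254, 255] -10.0 [254, 254, 254] -8.5 [254, 254, 254] -7.0 [254, 254, 255] -5.5 [255, 255, 255] -4.0 [233, 245, 231] -2.5 [129, 228, 97] -1.0 [104, 234, 33] 0.5 [107, 234, 37] 2.0 [108, 235, 38] 3.5 [106, 233, 35] 5.0 [108, 234, 37] 6.5 [109, 237, 36] 8.0 [98, 210, 43] 9.5 [58, 126, 56] 11.0 [48, 179, 51] 12.5 [96, 228, 46] 14.0 [110, 236, 41] 15.5 [111, 236, 42] 17.0 [109, 235, 39] 18.5 [109, 235, 39] 20.0 [109, 235, 38] 21.5 [110, 236, 43] 23.0 [110, 235, 35] 24.5 [108, 235, 40] 26.0 [144, 235, 121] 27.5 [221, 234, 233] 29.0 [231, 233, 242] 30.5 [230, 234, 241] 32.0 [230, 233, 240] 33.5 [230, 233, 240] 35.0 [229, 233, 240] 36.5 [229, 234, 240] 38.0 [229, 233, 239] 39.5 [229, 233, 240] 
white centroid -7.911661840053465
```

move_arm(increments=[{"xyz": [36, 16, 0], "roll": 0, "grip": 70}, {"xyz": [36, 16, 0], "roll": 0, "grip": 70}, {"xyz": [36, 16, 0], "roll": 0, "grip": 70}, {"xyz": [36, 16, 0], "roll": 0, "grip": 70}, {"xyz": [36, 16, 0], "roll": 0, "grip": 70}])

```text
time_s: 11.58
position: [0.5461, 0.2324, 0.2656]
tcp_rot: [[-0.101, 0.995, 0.0], [0.995, 0.101, -0.0], [-0.0, 0.0, -1.0]]
force: [1.6, -0.9, -1.6]
opening: 0.704
grasp_force: 0.0
```

move_arm(increments=[{"xyz": [0, 0, 0], "roll": 0, "grip": 70}, {"xyz": [0, 0, 0], "roll": 0, "grip": 70}, {"xyz": [0, 0, 0], "roll": 0, "grip": 70}, {"xyz": [0, 0, 0], "roll": 0, "grip": 70}])

```text
time_s: 11.92
position: [0.5452, 0.2295, 0.2653]
tcp_rot: [[-0.1, 0.995, -0.001], [0.995, 0.1, -0.001], [-0.001, -0.001, -1.0]]
force: [0.3, -0.1, 0.1]
opening: 0.703
grasp_force: 0.0
```

```bash
python3 - <<'E'
from h import *
s=bot.read_state();print(s['time_s'],s['position'],s['joint_positions'].round(1))
im,d,P,T=cloud('wrist','g1.png')
I=im.astype(int);r,g,b=I[...,0],I[...,1],I[...,2]
m=(r>90)&(r-g>60)&(r-b>60)&(P[...,2]>0.137)&(P[...,2]<.15)
q=P[m];print(len(q),q.min(0),q.max(0),np.median(q[:,2]))
h=cv2.convexHull((q[:,:2]*1e3).astype(np.float32)); pt=h[:,0]
th=np.radians(np.arange(0,180,1));w=[np.ptp(pt@[np.cos(t),np.sin(t)]) for t in th]
w=np.array(w); f=w.reshape(3,60).mean(0); k=int(f.argmin()); print('flat normal deg mod60',k,f[k],f.max())
# min-width midpoint centre
A=[];B=[]
for j in range(3):
    t=th[(k+60*j)%180];v=np.array([np.cos(t),np.sin(t)]);p=pt@v;A.append(v);B.append((p.min()+p.max())/2)
print('centre',np.linalg.lstsq(np.array(A),np.array(B),rcond=None)[0],w[[(k+60*j)%180 for j in range(3)]])
E
```

```text
11.9167 [0.54515987 0.22947226 0.26528065] [12.  25.  84.1 -0.  70.9  6.3]
531 [0.52489279 0.25071879 0.1376361 ] [0.55611666 0.28330799 0.14386407] 0.1415716789963814
flat normal deg mod60 11 30.00545913635322 33.15526446471018
centre [540.79900711 266.89239509] [29.95684297 30.01488858 30.04464586]
```

View pics/g1.png

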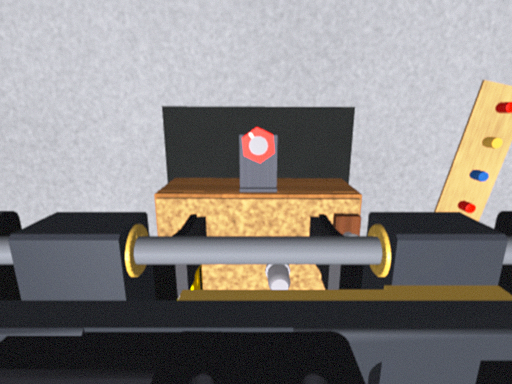

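The red hexagon grip is at (258,146), and its flats read 30.0 mm across, which matches the spec. The fingers will go on at a flat-normal yaw of 71°.

move_arm(increments=[{"xyz": [38.5, 0, 0], "roll": 0, "grip": 70}, {"xyz": [0, 0, 0], "roll": -0.114, "grip": 70}, {"xyz": [0, 0, 0], "roll": -0.114, "grip": 70}, {"xyz": [0, 0, 0], "roll": -0.114, "grip": 70}, {"xyz": [0, 0, 0], "roll": -0.114, "grip": 70}])

```text
time_s: 12.38
position: [0.5417, 0.2676, 0.2657]
tcp_rot: [[-0.532, 0.847, -0.0], [0.847, 0.532, -0.0], [-0.0, -0.0, -1.0]]
force: [0.4, 0.9, -0.1]
opening: 0.699
grasp_force: 0.0
```

move_arm(increments=[{"xyz": [0, 0, 0], "roll": -0.114, "grip": 70}, {"xyz": [0, 0, 0], "roll": -0.114, "grip": 70}, {"xyz": [0, 0, 0], "roll": -0.114, "grip": 70}, {"xyz": [0, 0, 0], "roll": -0.114, "grip": 70}, {"xyz": [0, 0, 0], "roll": -0.114, "grip": 70}])

```text
time_s: 12.8
position: [0.5418, 0.2673, 0.2657]
tcp_rot: [[-0.905, 0.426, -0.0], [0.426, 0.905, -0.0], [-0.0, -0.0, -1.0]]
force: [0.7, 1.3, 0.2]
opening: 0.703
grasp_force: 0.0
```

move_arm(increments=[{"xyz": [0, 0, 25], "roll": -0.114, "grip": 70}, {"xyz": [0, 0, 25], "roll": 0, "grip": 70}, {"xyz": [0, 0, 25], "roll": 0, "grip": 70}, {"xyz": [0, 0, 0], "roll": 0, "grip": 70}, {"xyz": [0, 0, 0], "roll": 0, "grip": 70}])

```text
time_s: 13.22
position: [0.541, 0.2675, 0.1897]
tcp_rot: [[-0.946, 0.326, -0.003], [0.326, 0.946, -0.001], [0.003, -0.002, -1.0]]
force: [-0.2, 0.4, 1.0]
opening: 0.703
grasp_force: 0.0
```

```bash
python3 - <<'E'
from h import *
s=bot.read_state();R=s['tcp_rot'];print(s['time_s'],s['position'],s['joint_positions'].round(1),np.degrees(np.arctan2(R[1,1],R[0,1])),s['moment'])
E
python3 -c "
from bub import *
rep(n='top',name='tb1.png')"
```

```text
13.2167 [0.54103895 0.26748978 0.18969227] [ 15.7  30.8  87.   -0.   62.3 -55.3] 71.00104205845382 [ 0.06975539 -0.17772563 -0.06919135]
t 13.2167
-40.0 [171, 173, 164] -38.5 [173, 176, 165] -37.0 [174, 176, 165] -35.5 [173, 176, 166] -34.0 [172, 174, 170] -32.5 [171, 174, 171] -31.0 [172, 175, 170] -29.5 [172, 175, 169] -28.0 [172, 175, 168] -26.5 [171, 175, 167] -25.0 [157, 172, 149] -23.5 [132, 165, 119] -22.0 [112, 165, 92] -20.5 [97, 168, 71] -19.0 [97, 168, 70] -17.5 [97, 168, 71] -16.0 [99, 168, 72] -14.5 [106, 167, 82] -13.0 [116, 166, 96] -11.5 [157, 184, 147] -10.0 [191, 198, 189] -8.5 [199, 202, 199] -7.0 [201, 203, 202] -5.5 [196, 200, 195] -4.0 [184, 194, 183] -2.5 [168, 185, 164] -1.0 [125, 175, 108] 0.5 [97, 169, 71] 2.0 [95, 167, 69] 3.5 [94, 166, 68] 5.0 [94, 166, 68] 6.5 [93, 164, 67] 8.0 [88, 157, 64] 9.5 [62, 121, 54] 11.0 [59, 115, 53] 12.5 [84, 149, 63] 14.0 [93, 163, 68] 15.5 [96, 167, 69] 17.0 [97, 168, 70] 18.5 [97, 168, 71] 20.0 [98, 169, 72] 21.5 [99, 169, 72] 23.0 [99, 169, 72] 24.5 [101, 169, 72] 26.0 [101, 166, 71] 27.5 [94, 137, 57] 29.0 [102, 123, 63] 30.5 [133, 135, 102] 32.0 [156, 154, 138] 33.5 [173, 175, 171] 35.0 [174, 177, 172] 36.5 [175, 177, 171] 38.0 [175, 177, 171] 39.5 [174, 177, 170]
```

move_arm(increments=[{"xyz": [0, 0, 30], "roll": 0, "grip": 70}, {"xyz": [0, 0, 25], "roll": 0, "grip": 70}, {"xyz": [0, 0, 17], "roll": 0, "grip": 70}, {"xyz": [0, 0, 0], "roll": 0, "grip": 70}, {"xyz": [0, 0, 0], "roll": 0, "grip": 70}])

```text
time_s: 13.68
position: [0.5427, 0.2689, 0.1196]
tcp_rot: [[-0.946, 0.324, 0.001], [0.324, 0.946, 0.0], [-0.001, 0.001, -1.0]]
force: [0.1, -0.6, 0.8]
opening: 0.702
grasp_force: 0.0
```

move_arm(increments=[{"xyz": [0, 0, 0], "roll": 0, "grip": 15}, {"xyz": [0, 0, 0], "roll": 0, "grip": 15}, {"xyz": [0, 0, 0], "roll": 0, "grip": 15}, {"xyz": [0, 0, 0], "roll": 0, "grip": 15}, {"xyz": [0, 0, 0], "roll": 0, "grip": 15}])

```text
time_s: 14.1
position: [0.5422, 0.2691, 0.1193]
tcp_rot: [[-0.946, 0.324, 0.001], [0.324, 0.946, 0.0], [-0.001, 0.001, -1.0]]
force: [0.3, -0.6, -0.0]
opening: 0.409
grasp_force: 0.0
```

move_arm(increments=[{"xyz": [0, 0, 0], "roll": 0, "grip": 15}, {"xyz": [0, 0, 0], "roll": 0, "grip": 15}, {"xyz": [0, 0, 0], "roll": 0, "grip": 15}])

```text
time_s: 14.35
position: [0.5416, 0.2678, 0.119]
tcp_rot: [[-0.946, 0.323, -0.001], [0.323, 0.946, -0.002], [-0.0, -0.002, -1.0]]
force: [-0.7, -4.5, 5.5]
opening: 0.338
grasp_force: 30.0
```

move_arm(increments=[{"xyz": [0, 0, 0], "roll": 0.06, "grip": 15}, {"xyz": [0, 0, 0], "roll": 0.1, "grip": 15}, {"xyz": [0, 0, 0], "roll": 0.1, "grip": 15}, {"xyz": [0, 0, 0], "roll": 0.1, "grip": 15}, {"xyz": [0, 0, 0], "roll": 0.1, "grip": 15}])

```text
time_s: 14.77
position: [0.5417, 0.2678, 0.119]
tcp_rot: [[-0.701, 0.713, -0.0], [0.713, 0.701, -0.002], [-0.001, -0.002, -1.0]]
force: [-1.3, -5.0, 5.8]
opening: 0.344
grasp_force: 30.0
```

move_arm(increments=[{"xyz": [0, 0, 0], "roll": 0.1, "grip": 15}, {"xyz": [0, 0, 0], "roll": 0.1, "grip": 15}, {"xyz": [0, 0, 0], "roll": 0.1, "grip": 15}, {"xyz": [0, 0, 0], "roll": 0.1, "grip": 15}, {"xyz": [0, 0, 0], "roll": 0.1, "grip": 15}])

```text
time_s: 15.18
position: [0.5416, 0.2678, 0.119]
tcp_rot: [[-0.274, 0.962, -0.001], [0.962, 0.274, -0.002], [-0.002, -0.001, -1.0]]
force: [-1.6, -5.2, 5.7]
opening: 0.34
grasp_force: 30.0
```

```bash
cat > meas.py <<'E'
from bub import *
s=bot.read_state();R=s['tcp_rot'];print(s['time_s'],s['position'],'yaw_y',np.degrees(np.arctan2(R[1,1],R[0,1])),s['force'].round(1),s['moment'].round(2),s['opening'])
t,S,p=bub(n='top')
mn=np.minimum(p[:,0],p[:,2]); k=(S>-19)&(S<24)
w=np.clip(mn-110,0,None)*k; b=(w*S).sum()/w.sum()
e=[S[k][mn[k]>130].min(),S[k][mn[k]>130].max()]
dk=np.clip(140-p[:,1],0,None)*k
print('bubble S',b,e,'window centre ~1.9; dark S',[(x,int(v)) for x,v in zip(S,p[:,1]) if abs(x)<22 and v<145])
E
python3 meas.py
```

```text
15.1833 [0.54160985 0.26776813 0.11903017] yaw_y 15.881527933844637 [-1.6 -5.2  5.7] [-0.83  0.24  0.16] 0.3400126657245233
bubble S -6.042523364485982 [np.float64(-11.5), np.float64(-1.0)] window centre ~1.9; dark S [(np.float64(8.5), 143), (np.float64(9.0), 130), (np.float64(9.5), 116), (np.float64(10.0), 103), (np.float64(10.5), 99), (np.float64(11.0), 114), (np.float64(11.5), 128), (np.float64(12.0), 142)]
```

move_arm(increments=[{"xyz": [0, 0, 0], "roll": 0, "grip": 15}, {"xyz": [0, 0, 0], "roll": 0, "grip": 15}, {"xyz": [0, 0, 0], "roll": 0, "grip": 15}, {"xyz": [0, 0, 0], "roll": 0, "grip": 15}, {"xyz": [0, 0, 0], "roll": 0, "grip": 15}])

```text
time_s: 15.65
position: [0.5416, 0.2678, 0.119]
tcp_rot: [[-0.277, 0.961, -0.001], [0.961, 0.277, -0.002], [-0.002, -0.001, -1.0]]
force: [-1.2, -5.0, 5.2]
opening: 0.342
grasp_force: 30.0
```

move_arm(increments=[{"xyz": [0, 0, 0], "roll": 0, "grip": 15}, {"xyz": [0, 0, 0], "roll": 0, "grip": 15}, {"xyz": [0, 0, 0], "roll": 0, "grip": 15}, {"xyz": [0, 0, 0], "roll": 0, "grip": 15}, {"xyz": [0, 0, 0], "roll": 0, "grip": 15}])

```text
time_s: 16.07
position: [0.5416, 0.2678, 0.119]
tcp_rot: [[-0.277, 0.961, -0.001], [0.961, 0.277, -0.002], [-0.002, -0.001, -1.0]]
force: [-0.9, -5.1, 5.9]
opening: 0.344
grasp_force: 30.0
```

move_arm(increments=[{"xyz": [0, 0, 0], "roll": 0, "grip": 15}, {"xyz": [0, 0, 0], "roll": 0, "grip": 15}, {"xyz": [0, 0, 0], "roll": 0, "grip": 15}, {"xyz": [0, 0, 0], "roll": 0, "grip": 15}, {"xyz": [0, 0, 0], "roll": 0, "grip": 15}])

```text
time_s: 16.48
position: [0.5416, 0.2678, 0.119]
tcp_rot: [[-0.277, 0.961, -0.001], [0.961, 0.277, -0.002], [-0.002, -0.001, -1.0]]
force: [-0.7, -5.7, 5.6]
opening: 0.338
grasp_force: 30.0
```

```bash
python3 meas.py
```

```text
16.4833 [0.5416275  0.26778194 0.11902043] yaw_y 16.091021910113678 [-0.7 -5.7  5.6] [-0.84  0.27 -0.15] 0.33798538116410465
bubble S -3.5288396595974607 [np.float64(-8.5), np.float64(1.5)] window centre ~1.9; dark S [(np.float64(8.5), 142), (np.float64(9.0), 129), (np.float64(9.5), 116), (np.float64(10.0), 103), (np.float64(10.5), 99), (np.float64(11.0), 113), (np.float64(11.5), 127), (np.float64(12.0), 142)]
```

move_arm(increments=[{"xyz": [0, 0, 0], "roll": 0.1, "grip": 15}, {"xyz": [0, 0, 0], "roll": 0.1, "grip": 15}, {"xyz": [0, 0, 0], "roll": 0.1, "grip": 15}, {"xyz": [0, 0, 0], "roll": 0.1, "grip": 15}, {"xyz": [0, 0, 0], "roll": 0.1, "grip": 15}])

```text
time_s: 16.95
position: [0.5416, 0.2678, 0.119]
tcp_rot: [[0.221, 0.975, -0.001], [0.975, -0.221, -0.002], [-0.002, -0.0, -1.0]]
force: [-1.2, -5.6, 5.9]
opening: 0.343
grasp_force: 30.0
```

move_arm(increments=[{"xyz": [0, 0, 0], "roll": 0.1, "grip": 15}, {"xyz": [0, 0, 0], "roll": 0.1, "grip": 15}, {"xyz": [0, 0, 0], "roll": 0.1, "grip": 15}, {"xyz": [0, 0, 0], "roll": 0.1, "grip": 15}, {"xyz": [0, 0, 0], "roll": 0.1, "grip": 15}])

```text
time_s: 17.37
position: [0.5416, 0.2678, 0.119]
tcp_rot: [[0.662, 0.75, -0.001], [0.75, -0.662, -0.002], [-0.002, 0.001, -1.0]]
force: [-1.2, -5.8, 5.7]
opening: 0.338
grasp_force: 30.0
```

move_arm(increments=[{"xyz": [0, 0, 0], "roll": 0, "grip": 15}, {"xyz": [0, 0, 0], "roll": 0, "grip": 15}, {"xyz": [0, 0, 0], "roll": 0, "grip": 15}, {"xyz": [0, 0, 0], "roll": 0, "grip": 15}, {"xyz": [0, 0, 0], "roll": 0, "grip": 15}])

```text
time_s: 17.78
position: [0.5416, 0.2678, 0.119]
tcp_rot: [[0.659, 0.752, -0.001], [0.752, -0.659, -0.002], [-0.002, 0.0, -1.0]]
force: [-1.3, -5.2, 5.8]
opening: 0.343
grasp_force: 30.0
```

move_arm(increments=[{"xyz": [0, 0, 0], "roll": 0, "grip": 15}, {"xyz": [0, 0, 0], "roll": 0, "grip": 15}, {"xyz": [0, 0, 0], "roll": 0, "grip": 15}, {"xyz": [0, 0, 0], "roll": 0, "grip": 15}, {"xyz": [0, 0, 0], "roll": 0, "grip": 15}])

```text
time_s: 18.2
position: [0.5416, 0.2678, 0.119]
tcp_rot: [[0.659, 0.752, -0.001], [0.752, -0.659, -0.002], [-0.002, 0.0, -1.0]]
force: [-0.5, -5.9, 5.5]
opening: 0.34
grasp_force: 30.0
```

move_arm(increments=[{"xyz": [0, 0, 0], "roll": 0, "grip": 15}, {"xyz": [0, 0, 0], "roll": 0, "grip": 15}, {"xyz": [0, 0, 0], "roll": 0, "grip": 15}, {"xyz": [0, 0, 0], "roll": 0, "grip": 15}, {"xyz": [0, 0, 0], "roll": 0, "grip": 15}])

```text
time_s: 18.62
position: [0.5416, 0.2678, 0.119]
tcp_rot: [[0.659, 0.752, -0.001], [0.752, -0.659, -0.002], [-0.002, 0.0, -1.0]]
force: [-0.8, -5.9, 6.2]
opening: 0.34
grasp_force: 30.0
```

move_arm(increments=[{"xyz": [0, 0, 0], "roll": 0, "grip": 15}, {"xyz": [0, 0, 0], "roll": 0, "grip": 15}, {"xyz": [0, 0, 0], "roll": 0, "grip": 15}, {"xyz": [0, 0, 0], "roll": 0, "grip": 15}, {"xyz": [0, 0, 0], "roll": 0, "grip": 15}])

```text
time_s: 19.03
position: [0.5416, 0.2678, 0.119]
tcp_rot: [[0.659, 0.752, -0.001], [0.752, -0.659, -0.002], [-0.002, 0.0, -1.0]]
force: [-1.8, -5.6, 5.4]
opening: 0.342
grasp_force: 30.0
```

```bash
python3 meas.py
```

```text
19.0333 [0.54163732 0.26778068 0.11904142] yaw_y -41.229609437958636 [-1.8 -5.6  5.4] [-0.67  0.4  -0.12] 0.34187874763610726
bubble S 1.1657209731186613 [np.float64(-4.0), np.float64(6.0)] window centre ~1.9; dark S [(np.float64(-8.5), 141), (np.float64(-8.0), 133), (np.float64(-7.5), 130), (np.float64(-7.0), 133), (np.float64(-6.5), 136), (np.float64(-6.0), 139), (np.float64(-5.5), 143), (np.float64(8.5), 137), (np.float64(9.0), 125), (np.float64(9.5), 113), (np.float64(10.0), 101), (np.float64(10.5), 98), (np.float64(11.0), 113), (np.float64(11.5), 127), (np.float64(12.0), 142)]
```

move_arm(increments=[{"xyz": [0, 0, 0], "roll": 0, "grip": 75}, {"xyz": [0, 0, 0], "roll": 0, "grip": 75}, {"xyz": [0, 0, 0], "roll": 0, "grip": 75}, {"xyz": [0, 0, 0], "roll": 0, "grip": 75}, {"xyz": [0, 0, 0], "roll": 0, "grip": 75}])

```text
time_s: 19.5
position: [0.5418, 0.2693, 0.1182]
tcp_rot: [[0.658, 0.753, -0.0], [0.753, -0.658, 0.0], [0.0, -0.0, -1.0]]
force: [0.7, -0.3, -1.0]
opening: 0.633
grasp_force: 0.0
```

move_arm(increments=[{"xyz": [0, 0, -10], "roll": 0, "grip": 75}, {"xyz": [0, 0, -30], "roll": 0, "grip": 75}, {"xyz": [0, 0, -35], "roll": 0, "grip": 75}, {"xyz": [0, 0, -35], "roll": 0, "grip": 75}, {"xyz": [0, 0, -35], "roll": 0, "grip": 75}])

```text
time_s: 19.92
position: [0.5415, 0.269, 0.2656]
tcp_rot: [[0.659, 0.753, 0.0], [0.753, -0.659, 0.0], [0.0, -0.0, -1.0]]
force: [1.2, 0.3, 0.5]
opening: 0.747
grasp_force: 0.0
```

move_arm(increments=[{"xyz": [0, 0, 0], "roll": 0.108, "grip": 75}, {"xyz": [0, 0, 0], "roll": 0.108, "grip": 75}, {"xyz": [0, 0, 0], "roll": 0.108, "grip": 75}, {"xyz": [0, 0, 0], "roll": 0.108, "grip": 75}, {"xyz": [0, 0, 0], "roll": 0.108, "grip": 75}])

```text
time_s: 20.33
position: [0.5417, 0.2691, 0.2644]
tcp_rot: [[0.953, 0.302, 0.001], [0.302, -0.953, 0.0], [0.001, -0.0, -1.0]]
force: [-0.1, -0.3, -0.4]
opening: 0.755
grasp_force: 0.0
```

move_arm(increments=[{"xyz": [0, 0, 0], "roll": 0.108, "grip": 75}, {"xyz": [0, 0, 0], "roll": 0.108, "grip": 75}, {"xyz": [0, 0, 0], "roll": 0, "grip": 75}, {"xyz": [0, 0, 0], "roll": 0, "grip": 75}])

```text
time_s: 20.67
position: [0.5418, 0.2691, 0.264]
tcp_rot: [[0.995, 0.099, 0.001], [0.099, -0.995, 0.0], [0.001, -0.0, -1.0]]
force: [-0.9, 0.4, -0.1]
opening: 0.75
grasp_force: 0.0
```

```bash
python3 meas.py
```

```text
20.6667 [0.54180948 0.26906876 0.26403207] yaw_y -84.34515397546423 [-0.9  0.4 -0.1] [0.01 0.04 0.01] 0.7495384003286816
bubble S 1.1632913236686822 [np.float64(-4.0), np.float64(6.0)] window centre ~1.9; dark S [(np.float64(-8.5), 139), (np.float64(-8.0), 131), (np.float64(-7.5), 128), (np.float64(-7.0), 131), (np.float64(-6.5), 135), (np.float64(-6.0), 138), (np.float64(-5.5), 141), (np.float64(8.5), 135), (np.float64(9.0), 124), (np.float64(9.5), 111), (np.float64(10.0), 100), (np.float64(10.5), 97), (np.float64(11.0), 111), (np.float64(11.5), 125), (np.float64(12.0), 140)]
```

move_arm(increments=[{"xyz": [-17.1, 31.1, 0], "roll": 0, "grip": 75}, {"xyz": [-17.1, 31.1, 0], "roll": 0, "grip": 75}, {"xyz": [-17.1, 31.1, 0], "roll": 0, "grip": 75}, {"xyz": [-17.1, 31.1, 0], "roll": 0, "grip": 75}])

```text
time_s: 21.05
position: [0.4848, 0.1376, 0.2636]
tcp_rot: [[0.995, 0.099, 0.0], [0.099, -0.995, -0.0], [0.0, 0.0, -1.0]]
force: [0.7, -0.5, 0.6]
opening: 0.753
grasp_force: 0.0
```

move_arm(increments=[{"xyz": [-17.1, 31.1, 0], "roll": 0, "grip": 75}, {"xyz": [-17.1, 31.1, 0], "roll": 0, "grip": 75}, {"xyz": [-17.1, 31.1, 0], "roll": 0, "grip": 75}, {"xyz": [0, 0, 0], "roll": 0, "grip": 75}, {"xyz": [0, 0, 0], "roll": 0, "grip": 75}])

```text
time_s: 21.47
position: [0.4432, 0.0395, 0.2639]
tcp_rot: [[0.996, 0.093, 0.001], [0.093, -0.996, 0.0], [0.001, -0.0, -1.0]]
force: [-0.2, -0.5, -0.8]
opening: 0.751
grasp_force: 0.0
```

```bash
python3 - <<'E'
from bub import *
s=bot.read_state();R=s['tcp_rot'];print(s['time_s'],s['position'],np.degrees(np.arctan2(R[1,1],R[0,1])),s['joint_positions'].round(1),s['opening'])
rep(name='wb.png')
im=cv2.imread('pics/wb.png');cv2.imwrite('pics/wb2.png',cv2.resize(im[60:260,100:420],None,fx=2.4,fy=2.4,interpolation=cv2.INTER_CUBIC))
im,d,P,T=cloud('wrist'); I=im.astype(int)
m=(I[...,0]-I[...,2]>90)&(I[...,1]-I[...,2]>90)&(P[...,2]>0.145)&(P[...,2]<0.17)
q=P[m];print(len(q),cv2.minAreaRect((q[:,:2]*1000).astype(np.float32)),np.median(q[:,2]),q.min(0),q.max(0))
E
```

```text
21.4667 [0.44322441 0.03953096 0.26389338] -84.64808139961316 [ -9.4  13.  103.7   0.   63.3  75.3] 0.7513648506566298
t 21.4667
-40.0 [227, 231, 238] -38.5 [227, 230, 237] -37.0 [226, 230, 238] -35.5 [226, 230, 237] -34.0 [227, 230, 238] -32.5 [227, 230, 238] -31.0 [227, 231, 238] -29.5 [228, 232, 241] -28.0 [202, 199, 203] -26.5 [120, 130, 59] -25.0 [108, 225, 37] -23.5 [112, 239, 45] -22.0 [113, 238, 44] -20.5 [110, 236, 39] -19.0 [112, 237, 43] -17.5 [111, 237, 41] -16.0 [111, 237, 41] -14.5 [112, 237, 43] -13.0 [111, 237, 43] -11.5 [112, 238, 44] -10.0 [108, 236, 43] -8.5 [78, 152, 61] -7.0 [163, 228, 155] -5.5 [253, 254, 253] -4.0 [255, 255, 255] -2.5 [254, 254, 254] -1.0 [254, 254, 254] 0.5 [254, 254, 254] 2.0 [255, 254, 255] 3.5 [254, 254, 254] 5.0 [194, 237, 183] 6.5 [108, 236, 45] 8.0 [87, 209, 50] 9.5 [89, 181, 57] 11.0 [109, 237, 38] 12.5 [108, 235, 36] 14.0 [110, 236, 38] 15.5 [109, 235, 37] 17.0 [107, 235, 33] 18.5 [108, 235, 40] 20.0 [109, 235, 40] 21.5 [108, 235, 36] 23.0 [108, 235, 33] 24.5 [107, 237, 34] 26.0 [109, 202, 20] 27.5 [162, 145, 121] 29.0 [231, 232, 240] 30.5 [230, 234, 242] 32.0 [230, 234, 241] 33.5 [230, 233, 240] 35.0 [230, 233, 241] 36.5 [230, 234, 241] 38.0 [229, 233, 241] 39.5 [230, 234, 240] 
2731 ((483.5104675292969, 42.45443344116211), (23.7898006439209, 183.88336181640625), 5.766170024871826) 0.15714924897810828 [ 0.46316577 -0.04984237  0.14501671] [0.50435651 0.13511533 0.16014252]
```

View pics/wb2.png

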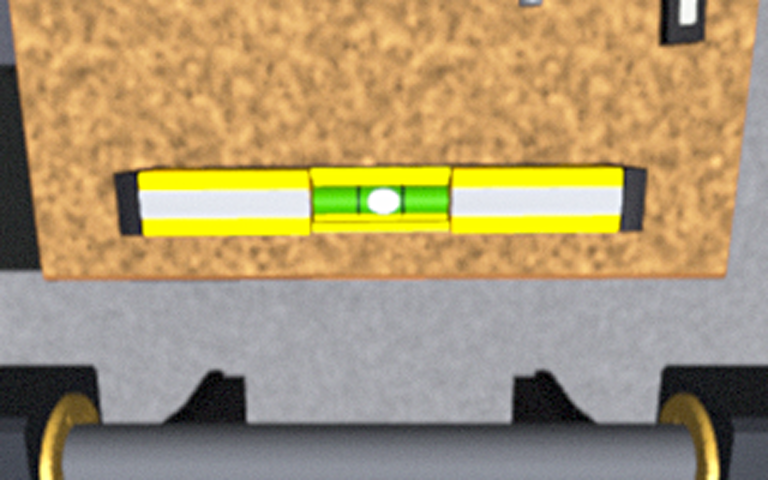

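Bubble at (383,201), between the rings at 358 and 403, about 1 mm off centre and at rest. Next I'll move over it with the fingers along the level, one on each shoulder, and press.

move_arm(increments=[{"xyz": [20.2, 0.6, 0], "roll": 0, "grip": 80}, {"xyz": [20.2, 0.6, 0], "roll": 0, "grip": 80}, {"xyz": [0, 0, 30], "roll": 0, "grip": 80}, {"xyz": [0, 0, 25], "roll": 0, "grip": 80}, {"xyz": [0, 0, 18], "roll": 0, "grip": 80}])

```text
time_s: 21.98
position: [0.484, 0.0453, 0.1887]
tcp_rot: [[0.995, 0.099, -0.001], [0.099, -0.995, 0.001], [-0.001, -0.001, -1.0]]
force: [0.0, 0.1, -1.3]
opening: 0.799
grasp_force: 0.0
```

move_arm(increments=[{"xyz": [0, 0, 12], "roll": 0, "grip": 80}, {"xyz": [0, 0, 6], "roll": 0, "grip": 80}, {"xyz": [0, 0, 3], "roll": 0, "grip": 80}, {"xyz": [0, 0, 0], "roll": 0, "grip": 80}, {"xyz": [0, 0, 0], "roll": 0, "grip": 80}])

```text
time_s: 22.4
position: [0.4846, 0.0439, 0.17]
tcp_rot: [[0.995, 0.097, 0.001], [0.097, -0.995, -0.0], [0.001, 0.0, -1.0]]
force: [0.0, -0.1, -0.0]
opening: 0.8
grasp_force: 0.0
```

move_arm(increments=[{"xyz": [0, 0, 0], "roll": 0, "grip": 80}, {"xyz": [0, 0, 0], "roll": 0, "grip": 80}, {"xyz": [0, 0, 0], "roll": 0, "grip": 80}])

```text
time_s: 22.65
position: [0.4843, 0.0434, 0.1702]
tcp_rot: [[0.995, 0.096, 0.002], [0.096, -0.995, -0.0], [0.002, 0.0, -1.0]]
force: [1.1, -0.1, -0.4]
opening: 0.803
grasp_force: 0.0
```

```bash
python3 meas.py
```

```text
22.65 [0.48428744 0.04339984 0.17015977] yaw_y -84.51185201720712 [ 1.1 -0.1 -0.4] [ 0.04  0.   -0.04] 0.802570475353436meas.py:5: RuntimeWarning: invalid value encountered in scalar divide
  w=np.clip(mn-110,0,None)*k; b=(w*S).sum()/w.sum()
Traceback (most recent call last):
  File "meas.py", line 6, in <module>
    e=[S[k][mn[k]>130].min(),S[k][mn[k]>130].max()]
       ~~~~~~~~~~~~~~~~~~~^^
ValueError: zero-size array to reduction operation minimum which has no identity
```

move_arm(increments=[{"xyz": [0, 0, 5], "roll": 0, "grip": 80}, {"xyz": [0, 0, 4], "roll": 0, "grip": 80}, {"xyz": [0, 0, 0], "roll": 0, "grip": 80}, {"xyz": [0, 0, 0], "roll": 0, "grip": 80}, {"xyz": [0, 0, 0], "roll": 0, "grip": 80}])

```text
time_s: 23.12
position: [0.4837, 0.0435, 0.1603]
tcp_rot: [[0.995, 0.096, -0.0], [0.096, -0.995, 0.0], [-0.0, -0.0, -1.0]]
force: [-0.4, 0.4, 0.4]
opening: 0.798
grasp_force: 0.0
```

move_arm(increments=[{"xyz": [0, 0, 1], "roll": 0, "grip": 80}, {"xyz": [0, 0, 0], "roll": 0, "grip": 80}, {"xyz": [0, 0, 0], "roll": 0, "grip": 80}, {"xyz": [0, 0, 0], "roll": 0, "grip": 80}])

```text
time_s: 23.45
position: [0.4838, 0.0435, 0.1595]
tcp_rot: [[0.995, 0.096, 0.0], [0.096, -0.995, 0.0], [0.0, 0.0, -1.0]]
force: [-1.0, -0.1, -0.3]
opening: 0.797
grasp_force: 0.0
```

move_arm(increments=[{"xyz": [0, 0, 1], "roll": 0, "grip": 80}, {"xyz": [0, 0, 0], "roll": 0, "grip": 80}, {"xyz": [0, 0, 0], "roll": 0, "grip": 80}, {"xyz": [0, 0, 0], "roll": 0, "grip": 80}])

```text
time_s: 23.78
position: [0.4838, 0.0435, 0.1585]
tcp_rot: [[0.995, 0.096, -0.0], [0.096, -0.995, -0.0], [-0.0, 0.0, -1.0]]
force: [0.2, 0.4, -0.5]
opening: 0.798
grasp_force: 0.0
```

move_arm(increments=[{"xyz": [0, 0, 0.6], "roll": 0, "grip": 80}, {"xyz": [0, 0, 0], "roll": 0, "grip": 80}, {"xyz": [0, 0, 0], "roll": 0, "grip": 80}, {"xyz": [0, 0, 0], "roll": 0, "grip": 80}])

```text
time_s: 24.12
position: [0.4839, 0.0435, 0.1583]
tcp_rot: [[0.995, 0.096, 0.0], [0.096, -0.995, -0.0], [0.0, 0.0, -1.0]]
force: [-0.9, 0.2, 5.5]
opening: 0.802
grasp_force: 2.8
```

move_arm(increments=[{"xyz": [0, 0, 0.5], "roll": 0, "grip": 80}, {"xyz": [0, 0, 0], "roll": 0, "grip": 80}, {"xyz": [0, 0, 0], "roll": 0, "grip": 80}, {"xyz": [0, 0, 0], "roll": 0, "grip": 80}])

```text
time_s: 24.45
position: [0.4839, 0.0434, 0.1583]
tcp_rot: [[0.995, 0.096, 0.001], [0.096, -0.995, -0.0], [0.001, 0.0, -1.0]]
force: [-1.5, 0.8, 8.6]
opening: 0.8
grasp_force: 4.6
```

move_arm(increments=[{"xyz": [0, 0, 0.4], "roll": 0, "grip": 80}, {"xyz": [0, 0, 0], "roll": 0, "grip": 80}, {"xyz": [0, 0, 0], "roll": 0, "grip": 80}, {"xyz": [0, 0, 0], "roll": 0, "grip": 80}, {"xyz": [0, 0, 0], "roll": 0, "grip": 80}])

```text
time_s: 24.87
position: [0.4839, 0.0435, 0.1583]
tcp_rot: [[0.995, 0.096, 0.001], [0.096, -0.995, -0.0], [0.001, 0.0, -1.0]]
force: [-2.8, 1.2, 11.8]
opening: 0.805
grasp_force: 6.1
```

move_arm(increments=[{"xyz": [0, 0, 0], "roll": 0, "grip": 80}, {"xyz": [0, 0, 0], "roll": 0, "grip": 80}, {"xyz": [0, 0, 0], "roll": 0, "grip": 80}, {"xyz": [0, 0, 0], "roll": 0, "grip": 80}, {"xyz": [0, 0, 0], "roll": 0, "grip": 80}])

```text
time_s: 25.28
position: [0.4839, 0.0435, 0.1583]
tcp_rot: [[0.995, 0.096, 0.001], [0.096, -0.995, -0.0], [0.001, 0.0, -1.0]]
force: [-2.4, -0.3, 12.4]
opening: 0.801
grasp_force: 6.1
```

move_arm(increments=[{"xyz": [0, 0, 0], "roll": 0, "grip": 80}, {"xyz": [0, 0, 0], "roll": 0, "grip": 80}, {"xyz": [0, 0, 0], "roll": 0, "grip": 80}, {"xyz": [0, 0, 0], "roll": 0, "grip": 80}, {"xyz": [0, 0, 0], "roll": 0, "grip": 80}])

```text
time_s: 25.7
position: [0.4839, 0.0434, 0.1583]
tcp_rot: [[0.995, 0.096, 0.001], [0.096, -0.995, -0.0], [0.001, 0.0, -1.0]]
force: [-3.2, 0.7, 12.3]
opening: 0.803
grasp_force: 6.1
```

```bash
python3 - <<'E'
from bub import *
s=bot.read_state();print(s['time_s'],s['force'],s['moment'],s['grasp_force'])
rep(name='wp.png')
E
```

```text
25.7 [-3.18085789  0.68453173 12.26355639] [ 0.04525629  0.48379016 -0.03619135] 6.105679110623896
t 25.7
-40.0 [20, 20, 22] -38.5 [18, 19, 19] -37.0 [13, 12, 16] -35.5 [171, 176, 182] -34.0 [229, 233, 239] -32.5 [230, 233, 237] -31.0 [228, 232, 235] -29.5 [230, 233, 237] -28.0 [181, 176, 171] -26.5 [111, 99, 1] -25.0 [89, 220, 41] -23.5 [113, 237, 37] -22.0 [112, 236, 37] -20.5 [113, 236, 37] -19.0 [113, 236, 35] -17.5 [112, 236, 36] -16.0 [114, 237, 40] -14.5 [113, 236, 36] -13.0 [113, 236, 38] -11.5 [112, 236, 37] -10.0 [114, 240, 36] -8.5 [67, 116, 60] -7.0 [132, 221, 111] -5.5 [252, 253, 252] -4.0 [254, 254, 254] -2.5 [254, 254, 254] -1.0 [254, 254, 254] 0.5 [254, 254, 254] 2.0 [254, 254, 254] 3.5 [254, 253, 253] 5.0 [191, 235, 177] 6.5 [108, 235, 26] 8.0 [75, 204, 47] 9.5 [79, 152, 53] 11.0 [108, 236, 26] 12.5 [108, 233, 26] 14.0 [108, 233, 27] 15.5 [108, 233, 25] 17.0 [106, 233, 25] 18.5 [105, 232, 25] 20.0 [105, 231, 23] 21.5 [104, 232, 23] 23.0 [105, 231, 21] 24.5 [103, 232, 21] 26.0 [80, 196, 28] 27.5 [138, 105, 18] 29.0 [223, 223, 224] 30.5 [231, 235, 237] 32.0 [231, 234, 237] 33.5 [231, 234, 238] 35.0 [231, 234, 238] 36.5 [235, 238, 242] 38.0 [82, 85, 88] 39.5 [21, 21, 24]
```

View pics/wp.png

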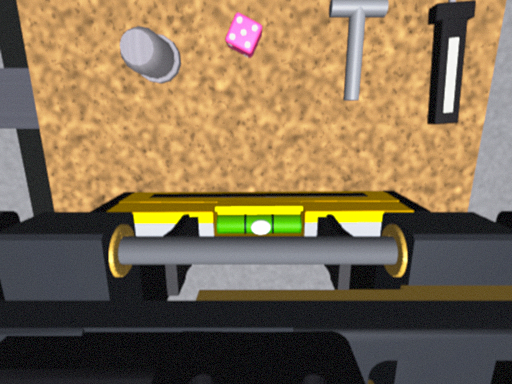

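The bubble at (261,227) sits between its rings, about 1.1 mm off centre. Both fingers rest on the shoulders and the push is a steady 12 N.

```bash
python3 -c "
from rig import bot
print(bot.hand_in())"
```

```text
the job is handed in; nothing more can be done
None
```

I've handed the job in: the level stands on the front strip, the case is levelled with the bubble about 1.1 mm off centre (2.5 mm allowed), and the fingers are still pressing with about 12 N; the hand-in gave no verdict.

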